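# Slide the display frame along the jig rail into its corner pocket

## Robot

A 6-joint arm with a two-finger parallel gripper is mounted at the origin on the work surface. World frame = base frame: x ahead of the robot, y to its left, z up, the work surface at z = 0. Lengths are in m, angles in rad, forces in N, time in s.
With the tool pointing down it reaches from about 0.4 to 0.825 m from the base axis. Payload 7 kg.
Tool frame: the origin (TCP) lies at the very end of the fingers, on their centre line; the grasp point (between the pads) lies 19 mm behind it (arm.grip_depth is the distance from the TCP to the grasp point, in m); y points along the fingers, x is the direction in which the jaws open and shut, and the axes are right-handed (so a half turn about y gives the same grasp; the last joint's range is limited). The gripper opens to 85 mm and grips with 20 to 120 N. Pads are 22 mm wide; open, the fingers measure 114 mm over their backs; the gripper's body (76 mm by 85 mm) begins 54 mm behind the grasp point. The pads swing forward as they close: fully open they stand 13 mm farther back than shut.
Start: joints at [1.605, 0.359, 0.012, 0, -1.224, -0.288], TCP at [0.169, 0.653, 0.231] pointing down, gripper open.
Joint ranges: [-3.07, 3.07], [-1.43, 2.12], [-1.02, 1.25], [-3.03, 1.67], [-3.05, -0], [-3.03, 3.03]. Speed limits (rad/s): [2.39, 2.39, 3.01, 3.14, 3.14, 3.14].

## Interface

Orientations are given as [roll, pitch, yaw] about the fixed x, y, z axes, in that order (R = Rz(yaw) Ry(pitch) Rx(roll)).
In Python, from plant import status, optics, job_done, arm gives the robot as it stands.
- The arm moves only by the tool carry_out, never from a script. Its argument "steps" is a list that holds one entry, the list of rows, each a list of 5 numbers: the opening, from 0 (shut) to 1 (fully open), then the shift along the tool's x, y, z in m, then the turn about the tool's y in rad. A call has 1 to 5 rows; each row shifts and turns the pose as measured when the row begins, along the tool's axes as they then stand; what a row does not reach is not made up. A row lasts 1/10 s, in which the tool goes at most 50 mm and 8.59 degrees, less where a joint would pass 70% of its speed; a pose out of reach is approached as far as the arm can. A call with a gripper value outside its range is refused whole. The fingers move at their own pace and stop on an object; "grip_force" is the grip in N (left out, the last holds). Time passes only in rows, so rows that do not move let the fingers close. It gives the time, the measured TCP pose, the force and the opening at its end, in the units of the state.
- status.get_obs(): the state, without advancing time (a new reading comes with each control period).
- optics.read_camera(name): name is "scene" or "top"; returns a dict with "image" (400x640x3 uint8, red, green, blue), "depth" (400x640 float32, m along the optical axis (not along the pixel's ray), 0 where there is no reading), "K" (3x3 intrinsics, pixels), "R" (3x3) and "t" (3): a world point X has camera coordinates R X + t. Camera axes: x right, y down, z forward; pixel columns grow to the right and rows downward; lengths in m; the calibration is good to about 2 mm. A picture is of the moment at which its call begins.
- job_done(): hands the job in, once; it reports no verdict.
The state is a dict: "time": time; "joints": joint angles; "joint_velocities": joint speeds; "tau": joint torques, N m; "position": TCP position; "ee_rot": TCP orientation; "wrist_force": force on the tool from outside, world axes, zero at the start; "wrist_torque": the same for the moment, N m; "width": finger opening in m.
Only numpy, scipy, OpenCV 4.12 (cv2) and the standard library are available. Lean on these libraries where they do the work, as an engineer would, in place of code of your own. Each camera call takes 0.05 s, during which the arm holds its last target. There are 200 camera calls.

## Task

On the plywood gluing jig, push the small rectangular steel frame with the fingertips until it lies flat against the long aluminium rail, then, keeping it against the rail, slide it along into the corner pocket until it is fully home against the end stop. The frame must stay flat on the plate all the time, never picked up, and the other things on the bench stay where they are.

Things in the scene. Friction and masses are not known exactly. Their poses are not given: they have to be found in the camera images.
- jig: Fixed gluing jig: plywood plate 170 (x) x 340 (y) x 8 mm with aluminium strips on it. Origin at the underside centre, on the bench; z up, x points away from the robot (yaw within 0.4 rad), y to the left. The plate's top is 8 mm above the origin. The rail, end stop and lip (see the points) form a corner pocket 64 mm wide (x) and 55 mm deep (y), open only towards -y
- rail (a point): Middle of the long rail's inner face, at plate level (jig frame x = 70, y = 0, z = 8 mm). The rail runs along the jig's whole far edge, parallel to the jig's y; it faces -x; 15 mm thick, top 16 mm above the plate
- stop (a point): Point on the end stop's inner face at plate level, in the pocket's middle (jig frame x = 38, y = 155, z = 8 mm). The stop lies across the left end, faces -y, spans jig x = -6 to 70 mm, top 16 mm above the plate
- lip (a point): Middle of the pocket lip's end that faces -y, at plate level (jig frame x = 0, y = 100, z = 8 mm). The lip is a strip parallel to the rail, jig x = -6 to 6 mm, y = 100 to 155 mm, top 10 mm above the plate
- seat (a point): Where the frame's origin lies when fully home (jig frame x = 40, y = 117, z = 8 mm), its long sides parallel to the rail; the frame then still sticks out 21 mm from the pocket's mouth
- frame: Loose open rectangular steel frame, 60 to 130 g, flat on the plate, right of the pocket and off the rail, long side within 0.35 rad of the rail's direction. Outside 60 (x) x 76 (y) x 14 mm high, window 44 (x) x 60 (y) mm right through, walls 8 mm; origin at underside centre, z up. Shut fingertips fit in the window
- flux_jar: small amber glass jar with black lid, 34 mm across, 30 mm tall, standing on the plate on the robot's side of the pocket lip; origin at underside centre
- motor: small aluminium motor, body 26 x 36 x 20 mm with a short shaft, lying on the plate's half towards the robot; origin at underside centre
- screwdriver: screwdriver with black handle, 170 mm long, lying on the bench between robot and jig; origin roughly under its middle
- pliers: pliers with red grips, about 145 mm long and 12 mm high, lying on the bench behind the rail; origin at underside, near the middle
- coffee_cup: white cup (82 mm across, rim 63 mm high) in one piece with its saucer (132 mm across), on the bench beyond one of the jig's short ends; origin at underside centre
- spray_can: white and red spray can, 52 mm across, about 160 mm tall, on the bench beyond one of the jig's short ends; origin at underside centre
There are look-alikes about, which are no part of the job. What is shaped like the frame but pink is not meant.

How it is judged:
On the way, in this order (a step that is already met when the one before it is completed fails the run):
1. the frame lies flat against the rail, before it enters the pocket (x of frame in the frame of jig between 0.0365 and 0.043 m and angle between the y axis of frame and the y axis of jig, either way round below 0.06 rad and y of frame in the frame of jig below 0.06 m), for 0.1 s.
2. the frame has been slid along the rail fully into the corner pocket (x of frame in the frame of jig between 0.0365 and 0.043 m and angle between the y axis of frame and the y axis of jig, either way round below 0.06 rad and y of frame in the frame of jig between 0.1135 and 0.12 m and z of frame in the frame of jig below 0.0105 m and angle between frame's own z axis and vertical below 0.06 rad), for 0.2 s.
At the end, for the whole second after the job is handed in: The frame lies flat on the plate at rest in the corner pocket, within 3.5 mm of the rail and of the end stop and parallel to the rail within 0.06 rad (all of step 2 and linear speed of frame below 0.01 m/s); the robot touches nothing.
It fails at once if the frame is picked up or tipped (more than 6 mm off the plate or 0.2 rad) (z of frame in the frame of jig above 0.014 m or angle between frame's own z axis and vertical above 0.2 rad).
It fails at once if the frame is slid along more than 7 mm away from the rail (past the jig's middle) (y of frame in the frame of jig above 0.01 m and x of frame in the frame of jig below 0.033 m).
It fails at once if another thing is moved more than 15 mm (distance of any of flux_jar, motor, screwdriver, pliers, coffee_cup, spray_can from where it was at the start of the episode above 0.015 m).
It also fails if it takes over 40 s, if anything falls off the work surface, if the arm or the gripper's body presses on something with over 40 N, if the wrist force passes 120 N, or if a joint passes its speed limit or range.

## Working session

There is one attempt and no reset: what is moved stays moved. The work goes in short steps, Python scripts to look and compute and a tool call to move; the robot and the scene stay as the last step left them, time stands still between calls to the robot, and variables do not carry over. Pictures are saved under pics/ and viewed, about 8 in all and at most 12, crops included, and the job is handed in when it is done.

Besides the shell and the picture viewer there is one more tool, called after "Request:" by a JSON object that holds its "method" and its "body", one argument or row to a line. carry_out: Moves the arm, as the interface text tells. Its arguments: {"type":"object","properties":{"steps":{"type":"array"},"grip_force":{"type":"number"}},"required":["steps"]}

```bash
mkdir -p pics; ls
python3 - <<'E'
from plant import status, optics, arm
import cv2, numpy as np
o=status.get_obs(); print({k:np.round(v,3) for k,v in o.items()})
for n in("scene","top"):
    c=optics.read_camera(n); np.savez(f"pics/{n}0.npz",**c); cv2.imwrite(f"pics/{n}0.png",c["image"][:,:,::-1]); print(n,c["K"].round(1).tolist(),c["R"].round(3).tolist(),c["t"].round(3))
E
```

```text
pics
{'time': np.float64(0.0), 'joints': array([ 1.605,  0.359,  0.011, -0.   , -1.224, -0.288]), 'joint_velocities': array([-0.001, -0.   , -0.   ,  0.001,  0.   ,  0.   ]), 'tau': array([ 1.0000e-03, -5.8332e+01,  2.9342e+01,  6.9370e+00, -6.0000e-03,
       -0.0000e+00]), 'position': array([0.169, 0.653, 0.23 ]), 'ee_rot': array([-1.571, -0.002, -1.825]), 'wrist_force': array([-0.082,  0.003,  0.463]), 'wrist_torque': array([-0.008,  0.012, -0.031]), 'width': np.float64(0.086)}
scene [[397.0, 0.0, 320.7], [0.0, 397.0, 209.3], [0.0, 0.0, 1.0]] [[-0.26, 0.965, -0.026], [0.498, 0.111, -0.86], [-0.827, -0.237, -0.509]] [ 0.133 -0.228  1.594]
top [[405.4, 0.0, 317.3], [0.0, 405.4, 202.4], [0.0, 0.0, 1.0]] [[0.042, -0.999, -0.001], [-0.978, -0.041, -0.205], [0.204, 0.01, -0.979]] [-0.01   0.584  0.786]
```

View pics/top0.png

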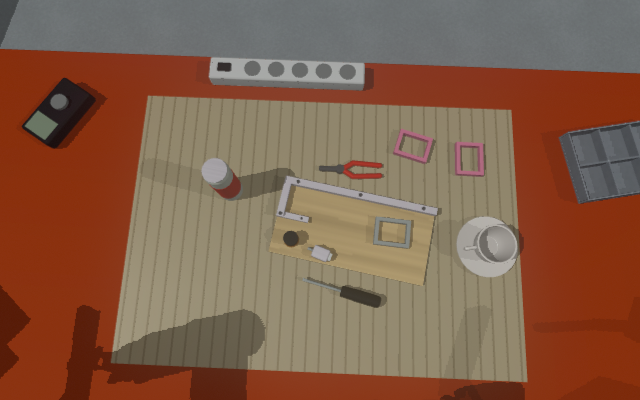

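View pics/scene0.png

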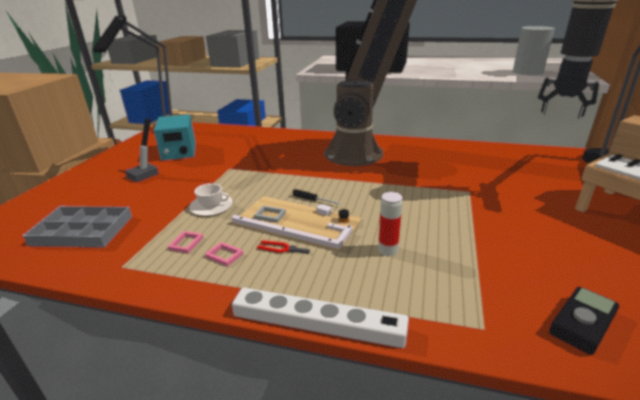

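The top view shows the jig with its rail from (287,180) to (437,211), the stop around (283,197), the lip at (293,216) and the frame at (393,233). The jar is at (291,239), the motor at (321,254), and the two pink look-alikes are beyond the rail. The scene view shows the same layout from the far side.

Run:
```python
import cv2,numpy as np
im=cv2.imread("pics/top0.png")[168:293,262:447]
cv2.imwrite("pics/crop0.png",cv2.resize(im,None,fx=4.3,fy=4.3,interpolation=cv2.INTER_CUBIC))
h=cv2.cvtColor(im,cv2.COLOR_BGR2HSV)
for p in [(393-7,218),(361,195),(380,232),(340,235),(393,233),(400,270),(300,217),(430,200)]:
    print(p,h[p[1]-168,p[0]-262],im[p[1]-168,p[0]-262])
```

```text
(386, 218) [ 54   9 136] [131 136 132]
(361, 195) [10 17 92] [86 88 92]
(380, 232) [ 19  97 110] [ 68  95 110]
(340, 235) [ 21  93 165] [105 146 165]
(393, 233) [ 19  93 162] [103 141 162]
(400, 270) [ 20  93 165] [105 145 165]
(300, 217) [170   5 141] [139 138 141]
(430, 200) [ 22  62 145] [110 136 145]
```

View pics/crop0.png

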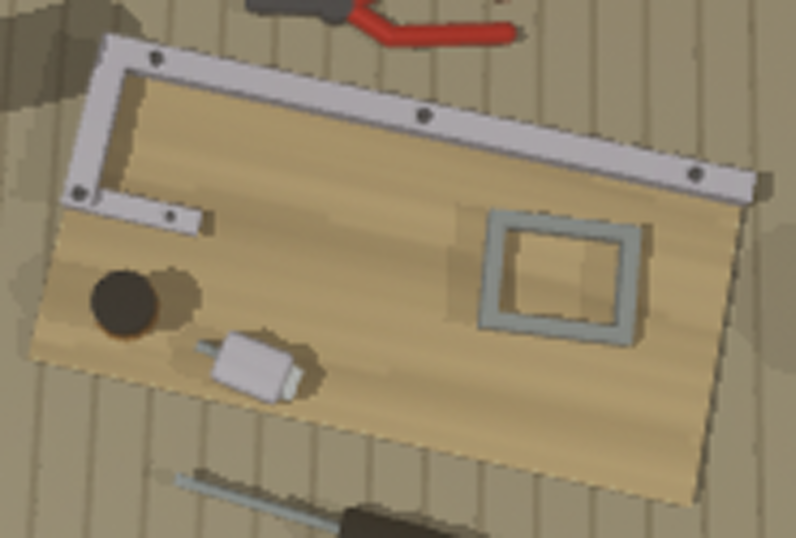

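```bash
cat > h.py <<'E'
import cv2,numpy as np
def cast(c,uv,z):
    R,t,K=c["R"],c["t"],c["K"]; C=-R.T@t
    d=np.c_[np.asarray(uv,float),np.ones(len(uv))]@np.linalg.inv(K).T@R
    return C+d*((z-C[2])/d[:,2])[:,None]
def contours(c,x0=262,y0=168,x1=447,y1=293,k=4,smax=48,vmin=0):
    im=cv2.resize(c["image"][y0:y1,x0:x1,::-1],None,fx=k,fy=k,interpolation=cv2.INTER_CUBIC)
    h=cv2.cvtColor(im,cv2.COLOR_BGR2HSV)
    m=((h[...,1]<smax)&(h[...,2]>vmin)).astype(np.uint8)
    cs,_=cv2.findContours(m,cv2.RETR_CCOMP,cv2.CHAIN_APPROX_NONE)
    return [((q[:,0]+.5)/k-.5+[x0,y0]) for q in cs if cv2.contourArea(q)>300*k]
def jigframe(P,o,a):  # world -> jig xy
    c,s=np.cos(a),np.sin(a); return (P[:,:2]-o)@np.array([[c,-s],[s,c]])
E
python3 - <<'E'
from h import *
c=dict(np.load("pics/top0.npz"))
print("C",(-c["R"].T@c["t"]).round(3))
for vm in (0,115):
  for q in contours(c,vmin=vm):
    for z in (.008,.018,.022,.024):
        P=cast(c,q,z)[:,:2]; r=cv2.minAreaRect((P*1000).astype(np.float32))
        print(vm,len(q),q.mean(0).round(1),z,np.round(r[0],1),np.round(r[1],1),round(r[2],1))
E
```

```text
C [0.41  0.007 0.889]
0 330 [321.3 284.6] 0.008 [415.7  -0.5] [87.   8.2] 75.4
0 330 [321.3 284.6] 0.018 [ 4.157e+02 -4.000e-01] [86.   8.1] 75.4
0 330 [321.3 284.6] 0.022 [ 4.157e+02 -4.000e-01] [85.6  8.1] 75.4
0 330 [321.3 284.6] 0.024 [ 4.156e+02 -3.000e-01] [85.4  8.1] 75.4
0 250 [319.5 252.6] 0.008 [483.9   6.8] [55.2 27.5] 70.6
0 250 [319.5 252.6] 0.018 [483.    6.8] [54.6 27.2] 70.6
0 250 [319.5 252.6] 0.022 [482.7   6.8] [54.3 27.1] 70.6
0 250 [319.5 252.6] 0.024 [482.5   6.8] [54.2 27. ] 70.6
0 495 [391.7 232. ] 0.008 [ 535.6 -150. ] [78.9 62.4] 85.5
0 495 [391.7 232. ] 0.018 [ 534.2 -148.2] [78.  61.7] 85.5
0 495 [391.7 232. ] 0.022 [ 533.6 -147.5] [77.6 61.4] 85.5
0 495 [391.7 232. ] 0.024 [ 533.4 -147.1] [77.4 61.3] 85.5
0 360 [391.6 232. ] 0.008 [ 535.4 -149.5] [60.2 44.3] 85.6
0 360 [391.6 232. ] 0.018 [ 534.  -147.7] [59.5 43.8] 85.6
0 360 [391.6 232. ] 0.022 [ 533.5 -147. ] [59.2 43.6] 85.6
0 360 [391.6 232. ] 0.024 [ 533.2 -146.7] [59.1 43.5] 85.6
0 1721 [342.  198.8] 0.008 [577.9 -71.9] [348.9  96.6] 79.9
0 1721 [342.  198.8] 0.018 [576. -71.] [344.9  95.5] 79.9
0 
[... 847 characters left out ...]
 -150. ] [78.9 62.4] 85.5
115 523 [391.1 232.4] 0.018 [ 534.2 -148.2] [78.  61.7] 85.5
115 523 [391.1 232.4] 0.022 [ 533.6 -147.5] [77.6 61.4] 85.5
115 523 [391.1 232.4] 0.024 [ 533.4 -147.1] [77.4 61.3] 85.5
115 396 [392.6 231.7] 0.008 [ 536.  -150.4] [62.1 46.5] 85.4
115 396 [392.6 231.7] 0.018 [ 534.6 -148.6] [61.4 45.9] 85.4
115 396 [392.6 231.7] 0.022 [ 534.  -147.9] [61.1 45.7] 85.4
115 396 [392.6 231.7] 0.024 [ 533.7 -147.6] [61.  45.6] 85.4
115 1747 [341.4 199. ] 0.008 [578.2 -71.8] [348.4  96.5] 80.0
115 1747 [341.4 199. ] 0.018 [576.3 -70.9] [344.5  95.4] 80.0
115 1747 [341.4 199. ] 0.022 [575.5 -70.5] [342.9  95. ] 80.0
115 1747 [341.4 199. ] 0.024 [575.1 -70.4] [342.1  94.7] 80.0
```

Run:
```python
from h import *
c=dict(np.load("pics/top0.npz"))
im=cv2.cvtColor(c["image"][:,:,::-1].copy(),cv2.COLOR_BGR2GRAY).astype(np.float32)
q=max(contours(c,vmin=115),key=len)
P=cast(c,q,.024)
o=np.array([.5751,-.0704]);a=np.radians(-10.05)
ex,ey=np.array([np.cos(a),np.sin(a)]),np.array([-np.sin(a),np.cos(a)])
J=jigframe(P,o,a)*1000
# edges along rail
s=(abs(J[:,1])<160)&(J[:,0]>40); out=s&(J[:,0]>np.median(J[:,0][s]) )
for nm,sel in (("outer",(abs(J[:,1])<150)&(J[:,0]>40)),("inner",(J[:,1]>-150)&(J[:,1]<130)&(J[:,0]>20)&(J[:,0]<40))):
    f=np.polyfit(J[sel,1],J[sel,0],1); r=J[sel,0]-np.polyval(f,J[sel,1]); f=np.polyfit(J[sel,1][abs(r)<1.5],J[sel,0][abs(r)<1.5],1); print(nm,f,sel.sum(),r.std())
print("ends y",J[J[:,0]>35][:,1].min(),J[:,1].max())
t=(J[:,0]<25)&(J[:,0]>-20)&(J[:,1]<162); print("stop inner y",np.median(J[t,1]))
# plate contour: near-edge
h=cv2.cvtColor(c["image"][:,:,::-1].copy(),cv2.COLOR_BGR2HSV)
for y in (-140,-100,-50,0):
    xs=np.arange(-150,-60,1.)
    W=np.array([np.r_[o+x/1000*ex+y/1000*ey,.008] for x in xs]); X=W@c["R"].T+c["t"]; uv=X@c["K"].T; uv=uv[:,:2]/uv[:,2:]
    v=cv2.remap(h[...,1].astype(np.float32),uv[None,:,0].astype(np.float32),uv[None,:,1].astype(np.float32),1)[0]
    g=np.gradient(cv2.GaussianBlur(v[None],(9,1),2)[0]); print(y,"plate near edge x",xs[g.argmax()],v[0],v[-1])
```

```text
outer [1.29365314e-03 4.64256840e+01] 539 0.3078108277990502
inner [1.05330086e-03 2.76178843e+01] 503 0.3005031950440316
ends y -170.97845235844565 171.0797028053855
stop inner y 153.25116836751695
-140 plate near edge x -125.0 62.0 93.4375
-100 plate near edge x -124.0 60.835938 93.3125
-50 plate near edge x -125.0 62.78125 75.03516
0 plate near edge x -125.0 61.152344 92.87695
```

Measured values:
- **Jig:** origin about (0.536, -0.0635), yaw -0.177. The plate width checks at 170 mm, the length at about 342 mm, and the stop's inner edge agrees.
- **Frame:** about (12.4, -83) mm in the jig, turned +0.098 rad from the rail.

I'm starting the approach with the fingers shut and the tool turned to line up with the jig, so tool z is jig +x and tool x is jig -y.

Request:
{"method": "carry_out", "body": {
  "steps": [
    [[0,0.025,0,0.04,-0.078],[0,0.03,0,0.04,0],[0,0.03,0,0.04,0],[0,0.03,0,0.04,0],[0,0.03,0,0.04,0]]
  ],
  "grip_force": 30
}}

```text
time: 0.6
position: [0.3371, 0.4728, 0.2267]
ee_rot: [-1.571, -0.007, -1.735]
wrist_force: [1.2, 1.0, 0.4]
width: 0.0129
```

Request:
{"method": "carry_out", "body": {
  "steps": [
    [[0,0.043,0,0.024,0],[0,0.043,0,0.024,0],[0,0.043,0,0.024,0],[0,0.043,0,0.024,0],[0,0.043,0,0.024,0]]
  ]
}}

```text
time: 1.1
position: [0.4208, 0.2372, 0.2265]
ee_rot: [-1.572, -0.01, -1.736]
wrist_force: [1.7, 1.0, -0.4]
width: -0.0001
```

Request:
{"method": "carry_out", "body": {
  "steps": [
    [[0,0.043,0,0.024,0],[0,0.043,0,0.024,0],[0,0.043,0,0.024,0],[0,0.043,0,0.024,0],[0,0.043,0,0.024,0]]
  ]
}}

```text
time: 1.6
position: [0.5024, 0.0009, 0.2287]
ee_rot: [-1.571, -0.008, -1.734]
wrist_force: [1.5, 0.6, -0.3]
width: 0.0003
```

Request:
{"method": "carry_out", "body": {
  "steps": [
    [[0,0.036,0,0.0145,0.014],[0,0.036,0,0.0145,0],[0,0.036,0,0.0145,0],[0,0.03,0,0.0135,0],[0,0,0,0,0]]
  ]
}}

```text
time: 2.1
position: [0.5347, -0.1564, 0.2282]
ee_rot: [-1.574, -0.009, -1.754]
wrist_force: [-0.2, 0.3, -0.2]
width: -0.0002
```

Request:
{"method": "carry_out", "body": {
  "steps": [
    [[0,-0.009,0.04,0,-0.006],[0,0,0.04,0,0],[0,0,0.04,0,0],[0,0,0.03,0,0],[0,0,0.01,0,0]]
  ]
}}

```text
time: 2.6
position: [0.5368, -0.1492, 0.0651]
ee_rot: [-1.569, -0.008, -1.752]
wrist_force: [0.3, 0.5, -0.1]
width: -0.0001
```

Run:
```python
from plant import status, optics
import cv2, numpy as np
o=status.get_obs(); print(o["time"],o["position"].round(4),o["ee_rot"].round(3),o["wrist_force"].round(1))
t=optics.read_camera("top");s=optics.read_camera("scene")
np.savez("pics/top1.npz",**t)
a=cv2.resize(t["image"][168:293,300:447,::-1],(600,510),interpolation=2)
b=cv2.resize(s["image"][150:260,200:380,::-1],(600,366),interpolation=2)
cv2.imwrite("pics/v1.png",cv2.resize(np.vstack([a,b]),None,fx=.68,fy=.68,interpolation=cv2.INTER_AREA))
```

```text
2.6 [ 0.5368 -0.1492  0.0651] [-1.569 -0.008 -1.752] [ 0.3  0.5 -0.1]
```

View pics/v1.png

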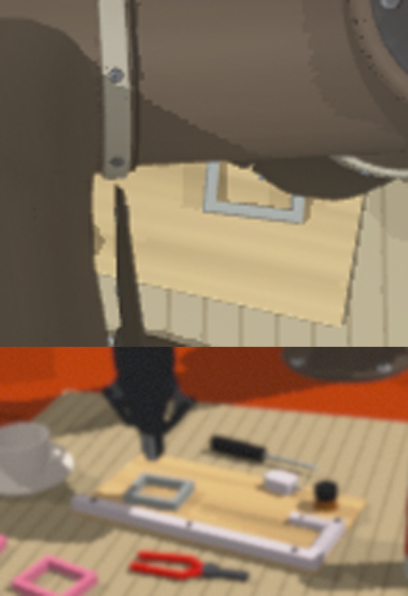

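The arm hides the frame in the top view. In the scene view the shut fingertips hang just above the frame near (150,450) in the crop. I'm descending into the window and watching the force.

Request:
{"method": "carry_out", "body": {
  "steps": [
    [[0,-0.001,0.02,-0.003,0.004],[0,0,0.015,0,0],[0,0,0.006,0,0],[0,0,0.003,0,0],[0,0,0,0,0]]
  ]
}}

```text
time: 3.2
position: [0.5417, -0.1472, 0.0299]
ee_rot: [-1.555, -0.007, -1.752]
wrist_force: [0.7, -0.2, -0.1]
width: 0.0003
```

Run:
```python
from plant import status
o=status.get_obs(); print(o["joints"].round(3),o["joint_velocities"].round(3),o["tau"].round(1),o["position"].round(4),o["ee_rot"].round(3))
```

```text
[ 0.091  0.379 -0.499  0.017 -0.68   1.286] [ 0.002 -0.02   0.017  0.006 -0.014  0.   ] [  0.  -50.   19.9   4.7   0.2  -0. ] [ 0.5417 -0.1472  0.0299] [-1.555 -0.007 -1.752]
```

Request:
{"method": "carry_out", "body": {
  "steps": [
    [[0,0,0,-0.005,0]]
  ]
}}

```text
time: 3.3
position: [0.5379, -0.1463, 0.0309]
ee_rot: [-1.553, -0.006, -1.752]
wrist_force: [0.3, -0.5, 0.1]
width: 0.0004
```

Request:
{"method": "carry_out", "body": {
  "steps": [
    [[0,0.001,0.006,-0.005,0],[0,0,0.007,-0.002,0],[0,0,0.005,-0.001,0]]
  ]
}}

```text
time: 3.6
position: [0.5301, -0.1458, 0.0139]
ee_rot: [-1.549, -0.005, -1.752]
wrist_force: [0.8, -0.4, 0.7]
width: -0.0003
```

Request:
{"method": "carry_out", "body": {
  "steps": [
    [[0,0,0,0.008,0],[0,0,0,0.008,0],[0,0,0,0.006,0],[0,0,0,0.006,0],[0,0,0,0.004,0]]
  ]
}}

```text
time: 4.1
position: [0.5635, -0.1522, 0.0132]
ee_rot: [-1.552, -0.006, -1.752]
wrist_force: [-0.6, 0.6, 1.0]
width: -0.0003
```

Request:
{"method": "carry_out", "body": {
  "steps": [
    [[0,0,0,0.004,0],[0,0,0,0.003,0],[0,0,0,0.002,0]]
  ]
}}

```text
time: 4.4
position: [0.5733, -0.1542, 0.0132]
ee_rot: [-1.552, -0.006, -1.752]
wrist_force: [-0.7, 1.0, -0.9]
width: 0.0003
```

Run:
```python
from plant import status, optics
import cv2, numpy as np
o=status.get_obs(); print(o["position"].round(4),o["wrist_force"].round(1))
t=optics.read_camera("top");s=optics.read_camera("scene")
a=cv2.resize(t["image"][168:293,300:447,::-1],(600,510),interpolation=2)
b=cv2.resize(s["image"][170:260,215:365,::-1],(750,450),interpolation=2)
cv2.imwrite("pics/v2.png",b)
```

```text
[ 0.5733 -0.1542  0.0132] [-0.7  1.  -0.9]
```

View pics/v2.png

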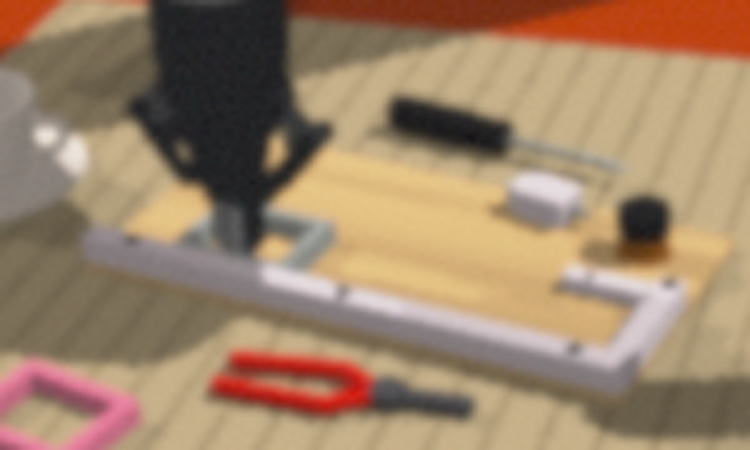

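The fingers are in the window with the frame close to the rail, its far wall partly hidden behind the rail around (240,255). I'll keep pushing until force builds.

Request:
{"method": "carry_out", "body": {
  "steps": [
    [[0,0,0,0.002,0],[0,0,0,0.002,0]]
  ]
}}

```text
time: 4.7
position: [0.5734, -0.1545, 0.0128]
ee_rot: [-1.559, -0.007, -1.753]
wrist_force: [-6.8, 3.3, 4.1]
width: -0.0001
```

Request:
{"method": "carry_out", "body": {
  "steps": [
    [[0,0,0,0.002,0],[0,0,0,0.002,0]]
  ]
}}

```text
time: 4.9
position: [0.5733, -0.1548, 0.0123]
ee_rot: [-1.566, -0.007, -1.754]
wrist_force: [-6.1, 1.5, 4.6]
width: 0.0001
```

Request:
{"method": "carry_out", "body": {
  "steps": [
    [[0,0,0,0.005,0],[0,0,-0.001,0.005,0]]
  ]
}}

```text
time: 5.1
position: [0.5732, -0.1555, 0.0117]
ee_rot: [-1.583, -0.008, -1.757]
wrist_force: [-12.7, 10.0, 5.1]
width: 0.0002
```

Run:
```python
from plant import status, optics
import cv2, numpy as np
o=status.get_obs(); print(o["position"].round(4),o["ee_rot"].round(3),o["wrist_force"].round(1),o["wrist_torque"].round(2))
t=optics.read_camera("top")
a=cv2.resize(t["image"][190:270,340:450,::-1],(770,560),interpolation=2)
cv2.imwrite("pics/v3.png",a); np.savez("pics/top3.npz",**t)
```

```text
[ 0.5732 -0.1555  0.0117] [-1.583 -0.008 -1.757] [-12.7  10.    5.1] [3.32 4.35 0.04]
```

View pics/v3.png

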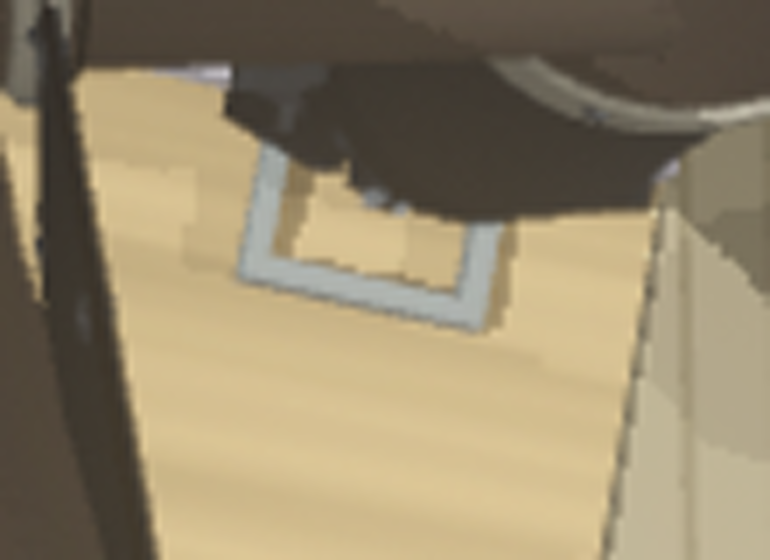

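Run:
```python
from h import *
c=dict(np.load("pics/top3.npz"))
o=np.array([.5362,-.0635]);a=-.1766
qs=contours(c,x0=365,y0=205,x1=418,y1=245,vmin=110)
for q in qs:
    J=jigframe(cast(c,q,.022),o,a)*1000
    print(len(q),J.min(0).round(1),J.max(0).round(1))
    s=(J[:,1]>J[:,1].min()+10)&(J[:,1]<J[:,1].max()-10)
    m=J[s]; bins=np.arange(m[:,1].min(),m[:,1].max(),4)
    e=np.array([(y+2,m[(m[:,1]>=y)&(m[:,1]<y+4),0].min()) for y in bins if ((m[:,1]>=y)&(m[:,1]<y+4)).any()])
    print(e.round(1).tolist(),np.polyfit(e[:,0],e[:,1],1).round(4))
```

```text
507 [   8.1 -120.4] [ 52.9 -42.3]
[[-108.3, 8.3], [-104.3, 8.6], [-100.3, 8.5], [-96.3, 8.1], [-92.3, 8.5], [-88.3, 8.4], [-84.3, 8.3], [-80.3, 8.5], [-76.3, 8.2], [-72.3, 8.6], [-68.3, 8.3], [-64.3, 8.5], [-60.3, 8.5], [-56.3, 8.2], [-52.3, 8.7]] [1.8000e-03 8.5619e+00]
```

The frame's near edge has a slope of 0.002 against the jig and its x is about 40–41 mm, so it lies flat on the rail at y ≈ -82. I'll now slide it along +y with a light preload on the rail.

Request:
{"method": "carry_out", "body": {
  "steps": [
    [[0,-0.006,0,0.0005,-0.008],[0,-0.006,0,0.0005,0],[0,-0.005,0,0.0005,0],[0,-0.005,0,0.0005,0]]
  ]
}}

```text
time: 5.55
position: [0.5769, -0.1336, 0.0111]
ee_rot: [-1.587, -0.009, -1.749]
wrist_force: [-3.9, -2.7, 1.5]
width: 0.0001
```

Request:
{"method": "carry_out", "body": {
  "steps": [
    [[0,-0.008,-0.0005,0.0005,0],[0,-0.008,-0.0005,0.0005,0],[0,-0.008,-0.0005,0.0005,0],[0,-0.008,0,0.0005,0],[0,-0.008,0,0.0005,0]]
  ]
}}

```text
time: 6.05
position: [0.5843, -0.0921, 0.0111]
ee_rot: [-1.593, -0.011, -1.75]
wrist_force: [-5.8, -3.3, 2.9]
width: 0.0006
```

Request:
{"method": "carry_out", "body": {
  "steps": [
    [[0,-0.008,-0.0003,0.0004,0],[0,-0.008,-0.0003,0.0004,0],[0,-0.008,-0.0003,0.0004,0]]
  ]
}}

```text
time: 6.35
position: [0.5888, -0.0667, 0.0113]
ee_rot: [-1.595, -0.012, -1.75]
wrist_force: [-4.9, -1.6, -1.5]
width: 0.0002
```

Run:
```python
from plant import status, optics
import cv2, numpy as np
from h import *
o=status.get_obs(); print(o["position"].round(4),o["ee_rot"].round(3),o["wrist_force"].round(1),(jigframe(o["position"][None],np.array([.5362,-.0635]),-.1766)*1000).round(1))
t=optics.read_camera("top");s=optics.read_camera("scene")
a=cv2.resize(t["image"][170:270,270:420,::-1],(600,400),interpolation=2)
b=cv2.resize(s["image"][180:260,235:385,::-1],(600,320),interpolation=2)
cv2.imwrite("pics/v4.png",cv2.resize(np.vstack([a,b]),None,fx=.83,fy=.83)); np.savez("pics/top4.npz",**t)
```

```text
[ 0.5888 -0.0667  0.0113] [-1.595 -0.012 -1.75 ] [-4.9 -1.6 -1.5] [[52.3  6.1]]
```

View pics/v4.png

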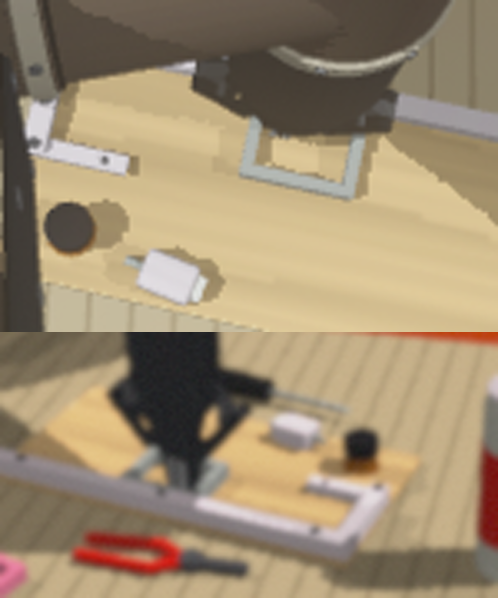

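The top crop shows the frame still parallel to the rail and moving with the fingers, its left edge near (245,170). I'll continue the slide.

Request:
{"method": "carry_out", "body": {
  "steps": [
    [[0,-0.01,-0.0002,0.0004,0],[0,-0.01,-0.0002,0.0004,0],[0,-0.01,-0.0002,0.0004,0],[0,-0.01,-0.0002,0.0004,0],[0,-0.01,-0.0002,0.0004,0]]
  ]
}}

```text
time: 6.95
position: [0.598, -0.0148, 0.0113]
ee_rot: [-1.6, -0.013, -1.751]
wrist_force: [-5.6, -1.5, -0.1]
width: 0.0001
```

```bash
cat > m.py <<'E'
from plant import status, optics
from h import *
o=status.get_obs(); print(o["time"],o["ee_rot"].round(3),o["wrist_force"].round(1),(jigframe(o["position"][None],np.array([.5362,-.0635]),-.1766)*1000).round(1),o["position"][2].round(4))
t=optics.read_camera("top"); np.savez("pics/last.npz",**t)
for q in contours(t,262,195,420,262,vmin=110):
    J=jigframe(cast(t,q,.022),np.array([.5362,-.0635]),-.1766)*1000
    print(len(q),J.min(0).round(1),J.max(0).round(1))
    s=(J[:,1]>J[:,1].min()+10)&(J[:,1]<J[:,1].max()-10); m=J[s]
    if len(m)<20: continue
    b=np.round(m[:,1]/4); e=np.array([(m[b==k,1].mean(),m[b==k,0].min()) for k in np.unique(b)]); print(np.polyfit(e[:,0],e[:,1],1).round(4),e[:,1].round(1).tolist())
E
python3 m.py
```

```text
6.95 [-1.6   -0.013 -1.751] [-5.6 -1.5 -0.1] [[52.2 58.8]] 0.0113
255 [-81.5  32. ] [-49.8  87. ]
[  0.1835 -89.7789] [-81.2, -81.5, -80.3, -79.3, -78.8, -78.4, -77.3, -76.5, -75.6]
512 [8.  3.2] [54.5 79.9]
[-2.0000e-04  8.3486e+00] [8.3, 8.1, 8.4, 8.2, 8.6, 8.4, 8.3, 8.4, 8.3, 8.7, 8.3, 8.2, 8.4, 8.0, 8.4]
512 [  66.5 -133.9] [87.1 -5.9]
[-3.00000e-04  6.68775e+01] [67.3, 66.9, 67.1, 66.8, 66.6, 66.8, 66.9, 67.2, 67.0, 66.7, 67.1, 66.5, 66.9, 66.8, 66.8, 67.2, 66.7, 67.0, 66.9, 66.5, 67.1, 66.8, 66.9, 67.1, 66.6, 67.2, 66.9, 67.0]
426 [-8.1 97.9] [ 43.8 172.1]
[ 0.     -7.8605] [-7.7, -7.8, -8.0, -7.9, -7.8, -7.9, -7.9, -7.9, -7.8, -8.1, -7.8, -7.8, -7.9, -7.7]
```

Request:
{"method": "carry_out", "body": {
  "steps": [
    [[0,-0.01,-0.0002,0.0004,0],[0,-0.01,-0.0002,0.0004,0],[0,-0.01,-0.0002,0.0004,0],[0,-0.01,-0.0002,0.0004,0],[0,-0.01,-0.0002,0.0004,0]]
  ]
}}

```text
time: 7.5
position: [0.6072, 0.0378, 0.0113]
ee_rot: [-1.604, -0.015, -1.751]
wrist_force: [-4.8, -3.0, 0.3]
width: -0.0
```

```bash
python3 m.py
```

```text
7.5 [-1.604 -0.015 -1.751] [-4.8 -3.   0.3] [[ 52.1 112.2]] 0.0113
255 [-81.5  32.1] [-49.8  87. ]
[  0.1842 -89.8106] [-81.2, -81.5, -80.3, -79.3, -78.7, -78.4, -77.3, -76.5, -75.6]
690 [  66.5 -133.9] [87. 46.]
[-0.     66.9132] [67.3, 66.9, 67.1, 66.8, 66.6, 66.9, 66.9, 67.2, 67.0, 66.7, 67.1, 66.5, 66.9, 66.9, 66.8, 67.1, 66.7, 67.0, 66.9, 66.5, 67.1, 66.8, 66.9, 67.1, 66.6, 67.2, 66.8, 67.0, 67.3, 66.7, 67.3, 67.0, 66.7, 67.0, 66.7, 66.9, 67.1, 66.8, 67.1, 67.0, 66.6]
863 [-8.1 56.8] [ 55.8 171.8]
[-0.2154 21.7244] [8.7, 8.1, 8.3, 8.5, 8.1, 8.4, 8.0, -0.9, -7.9, -7.7, -7.7, -7.8, -8.0, -7.9, -7.8, -7.7, -7.9, -7.9, -7.8, -8.1, -7.8, -7.8, -7.9, -7.6]
```

Request:
{"method": "carry_out", "body": {
  "steps": [
    [[0,-0.006,0,0.0004,0],[0,-0.006,0,0.0004,0],[0,-0.004,0,0.0004,0],[0,-0.003,0,0.0004,0]]
  ]
}}

```text
time: 7.95
position: [0.611, 0.0592, 0.0113]
ee_rot: [-1.606, -0.017, -1.749]
wrist_force: [-5.5, -3.0, 1.1]
width: 0.0002
```

Request:
{"method": "carry_out", "body": {
  "steps": [
    [[0,-0.003,0,0.0004,0],[0,-0.002,0,0.0004,0]]
  ]
}}

```text
time: 8.15
position: [0.611, 0.0598, 0.0113]
ee_rot: [-1.61, -0.025, -1.748]
wrist_force: [-1.7, -14.9, 3.7]
width: 0.0002
```

Request:
{"method": "carry_out", "body": {
  "steps": [
    [[0,-0.002,0,0.003,0],[0,-0.003,-0.0005,0.001,0]]
  ]
}}

```text
time: 8.35
position: [0.6109, 0.0599, 0.0115]
ee_rot: [-1.619, -0.033, -1.749]
wrist_force: [-1.1, -19.3, -1.2]
width: 0.0003
```

```bash
python3 m.py
```

```text
8.35 [-1.619 -0.033 -1.749] [ -1.1 -19.3  -1.2] [[ 51.9 134.6]] 0.0115
254 [-81.5  32.1] [-49.8  87. ]
[  0.1842 -89.8107] [-81.2, -81.5, -80.3, -79.3, -78.7, -78.4, -77.3, -76.5, -75.6]
689 [  66.5 -133.9] [87.5 46. ]
[2.00000e-04 6.69395e+01] [67.3, 66.9, 67.2, 66.8, 66.6, 66.9, 66.9, 67.2, 67.0, 66.7, 66.9, 66.5, 66.9, 66.9, 66.8, 67.1, 67.1, 67.0, 66.9, 66.5, 67.1, 66.8, 66.9, 67.0, 66.6, 67.2, 66.9, 67.1, 67.1, 66.7, 67.3, 67.0, 66.6, 67.0, 66.7, 66.9, 67.2, 66.8, 67.1, 67.0, 66.9]
647 [-8.1 78.1] [ 60.3 171.8]
[-0.1431 12.039 ] [8.9, 8.5, -0.9, -7.9, -7.7, -7.6, -7.7, -8.0, -7.9, -7.8, -7.7, -7.9, -7.9, -7.8, -8.1, -7.8, -7.7, -7.9, -7.6]
```

Request:
{"method": "carry_out", "body": {
  "steps": [
    [[0,0.005,0,-0.004,0],[0,0.006,0,-0.005,0],[0,0,0,0,0]]
  ]
}}

```text
time: 8.7
position: [0.6035, 0.052, 0.0135]
ee_rot: [-1.613, -0.03, -1.748]
wrist_force: [-0.6, 0.4, -0.6]
width: 0.0002
```

```bash
python3 m.py | head -1
```

```text
8.7 [-1.613 -0.03  -1.748] [-0.6  0.4 -0.6] [[ 45.9 125.5]] 0.0135
```

Contact is clear, so I'll lift straight up, then move aside so the camera can see the frame.

Request:
{"method": "carry_out", "body": {
  "steps": [
    [[0,0,-0.01,-0.002,0],[0,0,-0.02,0,0],[0,0,-0.03,0,0],[0,0,-0.04,0,0],[0,0,-0.045,0,0]]
  ]
}}

```text
time: 9.25
position: [0.6071, 0.0577, 0.1602]
ee_rot: [-1.618, -0.033, -1.746]
wrist_force: [2.2, 1.0, 0.5]
width: -0.0003
```

Request:
{"method": "carry_out", "body": {
  "steps": [
    [[0,0,-0.045,0,0],[0,0,-0.03,0,0],[0,0.03,0,-0.03,0],[0,0.04,0,-0.02,0],[0,0.045,0,-0.01,0]]
  ]
}}

```text
time: 9.75
position: [0.5374, -0.0387, 0.2572]
ee_rot: [-1.597, -0.023, -1.738]
wrist_force: [0.8, -0.7, 0.0]
width: -0.0001
```

Request:
{"method": "carry_out", "body": {
  "steps": [
    [[0,0.048,0,0,0],[0,0.048,0,0,0],[0,0.048,0,0,0],[0,0.03,0,0,0],[0,0,0,0,0]]
  ]
}}

```text
time: 10.25
position: [0.5066, -0.2176, 0.2696]
ee_rot: [-1.583, -0.02, -1.735]
wrist_force: [0.4, -0.4, 0.8]
width: 0.0002
```

Run:
```python
from plant import status, optics
import cv2, numpy as np
o=status.get_obs(); print(o["time"],o["position"].round(3),o["wrist_force"].round(1))
t=optics.read_camera("top"); np.savez("pics/top5.npz",**t)
s=optics.read_camera("scene")
a=cv2.resize(t["image"][168:293,262:447,::-1],(555,375),interpolation=2)
b=cv2.resize(s["image"][180:260,270:380,::-1],(555,404),interpolation=2)
cv2.imwrite("pics/v5.png",cv2.resize(np.vstack([a,b]),None,fx=.76,fy=.76))
```

```text
10.25 [ 0.507 -0.218  0.27 ] [ 0.4 -0.4  0.8]
```

View pics/v5.png

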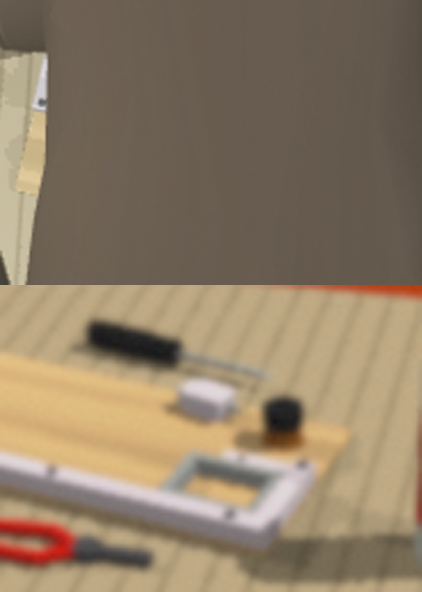

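In the scene crop the frame is seated in the pocket at about (220,480), and nothing else looks disturbed. The arm still blocks the top view, so I'll swing it further right for a final measurement.

Request:
{"method": "carry_out", "body": {
  "steps": [
    [[0,0.048,0,0,0],[0,0.048,0,0,0],[0,0.048,0,-0.01,0],[0,0.048,0,-0.01,0],[0,0.048,0,-0.01,0]]
  ]
}}

```text
time: 10.85
position: [0.4458, -0.4441, 0.2775]
ee_rot: [-1.577, -0.019, -1.715]
wrist_force: [0.9, 1.3, 1.1]
width: -0.0001
```

Request:
{"method": "carry_out", "body": {
  "steps": [
    [[0,0.03,0,-0.03,0],[0,0.03,0,-0.03,0],[0,0.03,0,-0.03,0],[0,0.0,0,0,0],[0,0,0,0,0]]
  ]
}}

```text
time: 11.35
position: [0.3436, -0.5233, 0.2799]
ee_rot: [-1.576, -0.019, -1.713]
wrist_force: [0.7, 0.4, 0.7]
width: 0.0001
```

Run:
```python
from plant import status, optics
from h import *
o=status.get_obs(); print(o["time"],o["position"].round(3),o["wrist_force"].round(1))
t=optics.read_camera("top"); np.savez("pics/top6.npz",**t)
cv2.imwrite("pics/v6.png",cv2.resize(t["image"][168:293,262:447,::-1],(740,500),interpolation=2))
for q in contours(t,vmin=110):
    J=jigframe(cast(t,q,.022),np.array([.5362,-.0635]),-.1766)*1000
    r=cv2.minAreaRect(J.astype(np.float32)); print(len(q),np.round(r[0],1),np.round(r[1],1),round(r[2],2))
```

```text
11.35 [ 0.344 -0.523  0.28 ] [0.7 0.4 0.7]
324 [-130.7   41.6] [84.1  8. ] 84.29
252 [-65.   59.8] [54.3 27.1] 80.51
1755 [39.7 -0.2] [343.2  95.1] 89.98
361 [ 40.1 116.5] [45.2 61.6] 0.07
```

View pics/v6.png

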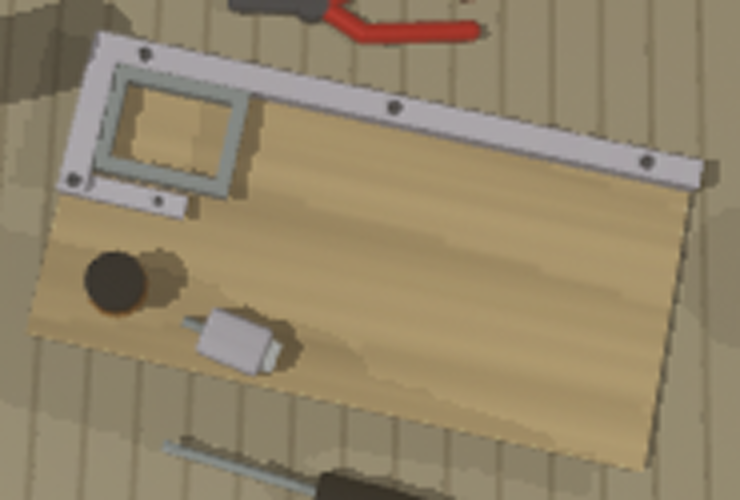

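The frame is home against both the rail and the stop: its window centre measures (40.1, 116.5) mm and the angle is 0.07°. Nothing else has moved and the arm is clear, so I'm handing in.

```bash
python3 -c "
from plant import job_done
print(job_done())"
```

```text
the job is handed in; nothing more can be done
None
```

I handed the job in at about 11 s with the frame home in the corner pocket, flat against the rail and the end stop. No verdict was reported.

With the fingers shut inside the frame's window, I pushed the frame onto the rail. Then I slid it along the rail under light preload until it met the end stop, at about 19 N. I backed off, lifted out and swung the arm away.

- **Final position:** the top camera puts the frame's window centre at jig (40.1, 116.5) mm, against a seat of (40, 117). Its angle to the rail is about 0.07° (0.001 rad).
- **Step 1:** before sliding, the frame lay flat on the rail, with a slope of about 0.002 rad at y ≈ -82 mm. Its x measured about 40 to 41 mm, inside the allowed band.
- **Other things:** in the last top view the jar and motor, and the visible parts of the screwdriver and pliers, are where they were at the start. I did not measure the cup or spray can again; the arm passed over that side at 0.27 m, well above them.
- **Checks that failed or disagreed:** no final check failed. The arm hid part of the frame from the top camera during the slide, so mid-slide checks relied on its near edge. The tool also tilted by up to about 0.05 rad while pushing, with no visible effect on the frame.

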